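# Lay the coated culture flask down on the rocker

## Task

The orange-capped culture flask stands upright on the rocker: tip it over towards the open front edge of the rocker tray and let it down gently onto its flat growth face, never letting it drop. Then push it back along the tray until its foot is fully home against the raised stop lip, square to it, like the blue-capped flask beside it. Use the fingers only to push and to support it: do not grip it or lift it off the tray, and leave the other flask and the things on the bench where they are.

Things in the scene. Friction and masses are not known exactly. Their poses are not given: they have to be found in the camera images.
- flask: Clear culture flask with orange cap, upright at the start, about 110 g. Origin: centre of its foot. z runs foot to cap; x points from the growth face to the opposite face (at the start towards the stop lip). Body 36 mm thick (x +-18), 85 mm wide (y); straight sides to z = 100 mm, then 45-degree shoulders taper to z = 142. Centre of mass about z = 70 mm: upright, it overbalances at about 15 degrees
- flask_heel (a point): Middle of the flask's lower front edge (x -18, z 0 mm in the flask's frame): it pivots on this edge when tipped to the open front of the tray, and may creep back towards the lip while the flask is held leaning. Lying on its growth face the flask has its x axis up and its z axis away from the stop lip
- flask_cap (a point): Centre of the orange cap (x 5.6, z 161.5 mm in the flask's frame), a cylinder 30 mm in diameter and 24 mm long on a 23 mm neck that leans 10 degrees to the flask's +x. Its axis runs from (x 3.5, z 150) to (x 7.7, z 173) mm; its front top rim is at (x -7, z 175.6) mm. When the flask lies flat the underside of the cap is 7 to 11 mm above the level of the mat
- rocker: Platform rocker, fixed and still: white base box under a level aluminium tray with a black rubber mat, mat top 110 mm above the bench. Origin: on the bench under the tray's middle; z up, +x to the stop lip. Mat from x -81 mm (open front edge, facing the robot's right; nothing tall in front of it) to x 75 mm; base box front at x -75. Side lips at y +-153 mm. Two flask lanes at about y +-72 mm, either way round
- rocker_stop (a point): Middle of the stop lip's inner face at the height of the mat (x 75, y 0, z 110 mm in the rocker's frame, same axes). The lip stands 20 mm above the mat, is 5 mm thick and 310 mm long
- flask_lying: Second flask of the same size with a blue cap, loose, lying on its growth face on the rocker, foot by the stop lip, cap towards the open front. 36 mm high, 85 mm wide as it lies; origin on the mat, 18 mm from its foot end and 155 mm from its cap end. To be left alone
- amber_bottle: Loose amber bottle with a white cap, 68 mm diameter, 170 mm tall, standing on the bench; origin at the centre of its underside. To be left alone
- tube_rack: Loose pink rack of microtubes, 70 x 160 mm (x, y), 46 mm tall, on the bench; origin at the centre of its underside. To be left alone
- tip_box: Loose yellow pipette tip box, 85 x 122 mm (x, y), 68 mm tall, on the bench; origin at the centre of its underside. To be left alone
- marker: Loose marker pen lying on the bench, 130 mm long (along its x), 14 mm thick; origin under its middle. To be left alone
Mind the look-alikes: they are no part of the job. Leave any green look-alike of the flask alone.

How it is judged:
At the end, for the whole second after the job is handed in: The orange-capped flask lies at rest flat on its growth face on the mat (within 3.5 degrees), its cap towards the open front edge, square to the stop lip within 7 degrees, with the middle of its foot no more than 7 mm from the lip (angle between flask's own x axis and vertical below 0.06 rad and x of flask in the frame of rocker above 0.068 m and z of flask in the frame of rocker below 0.133 m and x of flask_cap in the frame of rocker below -0.07 m and angle between the z axis of flask and the x axis of rocker, either way round below 0.12 rad and linear speed of flask below 0.01 m/s); the robot touches nothing.
It fails at once if the flask is let fall or thrown over (it turns faster than 4 rad/s, about 0.65 m/s at the cap) (angular speed of flask above 4 rad/s).
It fails at once if the flask is lifted: the edge it pivots on comes more than 20 mm off the mat (height (world z) of flask_heel above 0.13 m).
It fails at once if the flask is gripped while it is tipped (fingers press on it with more than 10 N between 17 and 75 degrees of tilt) (angle between flask's own z axis and vertical between 0.3 and 1.3 rad and contact force between the fingers and flask above 10 N).
It fails at once if the blue-capped flask is moved more than 10 mm (distance of flask_lying from where it was at the start of the episode above 0.01 m).
It fails at once if something on the bench is moved more than 20 mm (distance of any of amber_bottle, tube_rack, tip_box, marker from where it was at the start of the episode above 0.02 m).
It also fails if it takes over 58 s, if anything falls off the work surface, if the arm or the gripper's body presses on something with over 40 N, if the wrist force passes 120 N, or if a joint passes its speed limit or range.

## Robot

A 7-joint arm with a two-finger parallel gripper is mounted at the origin on the work surface. World frame = base frame: x ahead of the robot, y to its left, z up, the work surface at z = 0. Lengths are in m, angles in rad, forces in N, time in s.
With the tool pointing down it reaches from about 0.4 to 0.85 m from the base axis. Payload 10.4 kg.
Tool frame: the origin (TCP) lies between the finger pads; the fingertips stand 19 mm ahead of it and the grasp point (between the pads) is the TCP; z points along the fingers, y is the direction in which the jaws open and shut (so a half turn about z gives the same grasp; the last joint's range is limited). The gripper opens to 85 mm and grips with 20 to 120 N. Pads are 22 mm wide; open, the fingers measure 114 mm over their backs; the gripper's body (76 mm by 85 mm) begins 54 mm behind the grasp point. The pads swing forward as they close: fully open they stand 13 mm farther back than shut.
Start: joints at [-1.296, 0.332, -0.065, 1.46, 0.022, 1.35, -0.088], TCP at [0.183, 0.598, 0.25] pointing down, gripper open.
Joint ranges: [-2.6, 2.6], [-0.5, 2.12], [-1.47, 1.34], [0.16, 2.42], [-1.27, 4.41], [0.06, 2.06], [-2.6, 2.6]. Speed limits (rad/s): [2.22, 2.22, 2.79, 2.79, 3.14, 3.14, 3.14].

## Interface

Orientations are given as a unit quaternion [x, y, z, w].
In Python, from workcell import manip gives the robot as it stands.
- The arm moves only by the shell command python3 -m jog 'ROWS' [FORCE]. ROWS is JSON, a list of rows, each an object with "offset": the shift along the tool's x, y, z as a fraction of full scale, a list of three; "rotation": the turn, a rotation vector about the tool's x, y, z as a fraction of full scale, a list of three; "fingers": the opening, from -1 (shut) to 1 (fully open), so that 0 is half open. A call has 1 to 8 rows; each row shifts and turns the commanded pose from where the row before left it, along the tool's axes as they then stand; what a row does not reach is not made up. Full scale, the value 1, is 0.15 m for a shift and 2 rad for a turn. A row lasts 1/8 s, in which the tool goes at most 62.5 mm and 10.7 degrees, less where a joint would pass 70% of its speed; a pose out of reach is approached as far as the arm can. A call with a number of a shift or a turn outside -1 to 1 is refused whole. A call with a gripper value outside its range is refused whole. The fingers move at their own pace and stop on an object; FORCE is the grip in N (left out, the last holds). Time passes only in rows, so rows that do not move let the fingers close. It gives the time, the measured TCP pose, the force and the opening at its end, in the units of the state.
- manip.get_obs(): the state, without advancing time (a new reading comes with each control period).
- manip.camera(name): name is "side" or "top"; returns the picture (480x640x3 uint8, red, green, blue); there is no depth.
- manip.camera_info(name): a dict with "mtx" (3x3 intrinsics, pixels), "xyz" and "rotation" of the camera in the world. Camera axes: x right, y down, z forward; pixel columns grow to the right and rows downward; lengths in m; the calibration is good to about 2 mm. A picture is of the moment at which its call begins. camera_info takes no time and is no camera call.
- manip.hand_in(): hands the job in, once; it reports no verdict.
Trained networks look in the newest picture that a camera, given by its name, has taken for a name from the list of things; names that differ only in an ending like _2 or _b are one class to them, and where a whole thing is asked for, a point or a joint stands for the part that bears it (a point fixed in the world has none). Each returns a list of dicts, best first, with "conf" (0 to 1); they miss things now and then, are a little off and sometimes report something else, mostly with a low value. They report only what shows in the picture. A call takes as long as a camera call. They do not tell look-alikes from the thing itself.
- manip.recognise(camera, query): "bbox" ([left, top, right, bottom] in pixels, round what is visible of it).
The state is a dict: "clock": time; "joint_pos": joint angles; "joint_velocities": joint speeds; "tau": joint torques, N m; "position": TCP position; "ee_rot": TCP orientation; "ft_force": force on the tool from outside, world axes, zero at the start; "torque": the same for the moment, N m; "grip_width": opening from 0.0 (shut) to 1.0 (fully open).
Only numpy, scipy, OpenCV 4.12 (cv2) and the standard library are available. Lean on these libraries where they do the work, as an engineer would, in place of code of your own. Each camera call takes 0.05 s, during which the arm holds its last target. There are 200 camera calls.

## Working session

There is one attempt and no reset: what is moved stays moved. The work goes in short steps, Python scripts to look and compute and a shell command to move; the robot and the scene stay as the last step left them, time stands still between calls to the robot, and variables do not carry over. Pictures are saved under pics/ and viewed, about 8 in all and at most 12, crops included, and the job is handed in when it is done.

```bash
mkdir -p pics; ls; cat > h.py <<'E'
import numpy as np, cv2, json
from workcell import manip
from scipy.spatial.transform import Rotation as R
def cam(n):
    i=manip.camera_info(n); K=np.array(i["mtx"]); r=np.array(i["rotation"]); 
    r=R.from_quat(r).as_matrix() if r.size==4 else r.reshape(3,3)
    return K,r,np.array(i["xyz"])
def proj(n,P):
    K,r,c=cam(n); q=(np.atleast_2d(P)-c)@r@K.T; return q[:,:2]/q[:,2:]
def back(n,uv,z):
    K,r,c=cam(n); d=r@np.linalg.solve(K,[uv[0],uv[1],1]); return c+d*(z-c[2])/d[2]
def shot(n,f=None):
    im=manip.camera(n)
    if f: cv2.imwrite(f,im[:,:,::-1])
    return im
E
python3 - <<'E'
from h import *
for n in ("top","side"):
    shot(n,f"pics/{n}0.png"); print(n,manip.camera_info(n))
    for q in ("flask","flask_lying","flask_cap","rocker","amber_bottle","tube_rack","tip_box","marker"):
        print(q,[(np.round(d["bbox"]).tolist(),round(d["conf"],2)) for d in manip.recognise(n,q)][:3])
o=manip.get_obs();print(o)
print(R.from_quat(o["ee_rot"]).as_matrix().round(3))
E
```

```text
pics
top {'mtx': array([[505.34317954,   0.        , 321.44470167],
       [  0.        , 505.34317954, 241.04688503],
       [  0.        ,   0.        ,   1.        ]]), 'xyz': array([ 0.34083571, -0.00636764,  1.45841216]), 'rotation': array([-0.69598865,  0.71515051, -0.04709586,  0.04406276])}
flask [([235.0, 298.0, 271.0, 326.0], 0.86), ([347.0, 259.0, 389.0, 285.0], 0.69), ([261.0, 229.0, 283.0, 266.0], 0.56)]
flask_lying [([253.0, 180.0, 321.0, 214.0], 0.73), ([248.0, 162.0, 327.0, 284.0], 0.16)]
flask_cap [([256.0, 230.0, 284.0, 269.0], 0.84), ([350.0, 260.0, 382.0, 286.0], 0.72), ([237.0, 295.0, 267.0, 325.0], 0.56)]
rocker [([249.0, 159.0, 328.0, 284.0], 0.88)]
amber_bottle [([169.0, 216.0, 204.0, 248.0], 0.93)]
tube_rack [([414.0, 212.0, 477.0, 246.0], 0.66)]
tip_box [([155.0, 261.0, 206.0, 301.0], 0.6)]
marker [([422.0, 266.0, 433.0, 308.0], 0.46)]
side {'mtx': array([[488.76230468,   0.        , 320.41443457],
       [  0.        , 488.76230468, 237.89444794],
       [  0.        ,   0.        ,   1.        ]]), 'xyz': array([ 0.15114685, -0.77029602,  0.80949126]), 'ro
[... 705 characters left out ...]
87,
        1.34988864, -0.0884712 ]), 'joint_velocities': array([-1.98326554e-03,  1.39231766e-03,  4.31276155e-04,  1.28860459e-03,
        4.55723105e-05,  1.59897021e-03, -1.20412468e-03]), 'tau': array([-4.88677670e-04, -6.25215197e+01,  4.89223085e-02, -3.91835082e+01,
        1.64560019e-02,  1.64907287e-03, -6.70100476e-06]), 'position': array([0.18341295, 0.59752955, 0.25037354]), 'ee_rot': array([1.48354074e-01, 9.88934306e-01, 8.28466622e-05, 1.68540231e-05]), 'ft_force': array([ 0.17217227,  0.19120278, -0.47351362]), 'torque': array([ 0.01379681, -0.03404639,  0.04936997]), 'grip_width': 0.9985513775484587}
[[-0.956  0.293  0.   ]
 [ 0.293  0.956  0.   ]
 [-0.     0.    -1.   ]]
```

```bash
python3 - <<'E'
import cv2
a=cv2.imread("pics/top0.png")[140:340,140:500]; b=cv2.imread("pics/side0.png")[140:460,180:480]
cv2.imwrite("pics/a.png",cv2.resize(a,None,fx=2.2,fy=2.2,interpolation=2)); cv2.imwrite("pics/b.png",cv2.resize(b,None,fx=1.85,fy=1.85,interpolation=2))
E
```

```text
(no output)
```

View pics/a.png

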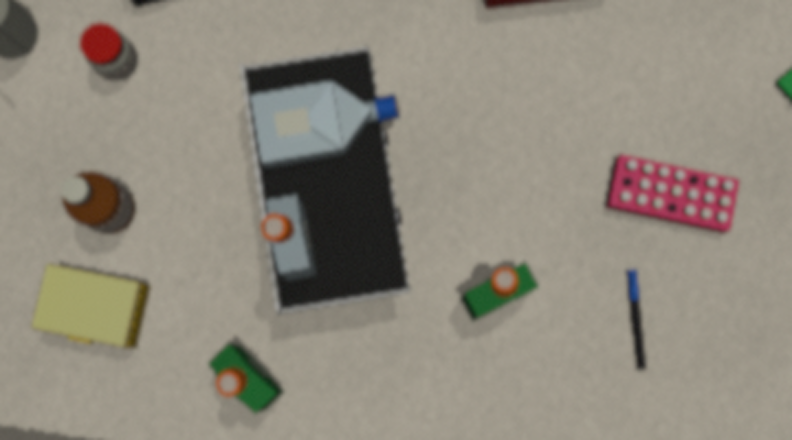

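View pics/b.png

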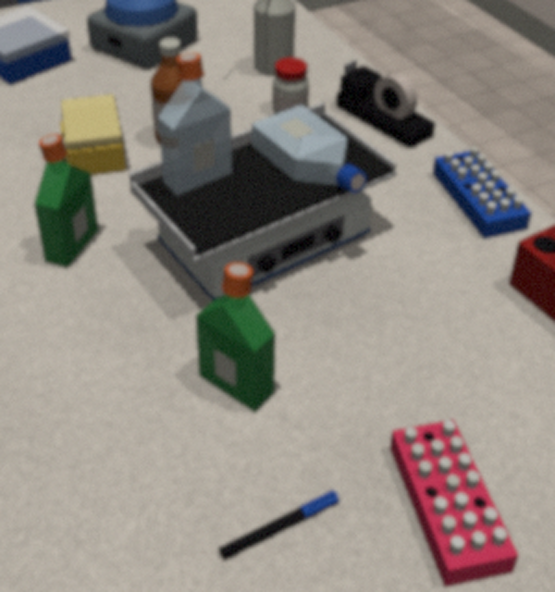

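```bash
cat >> h.py <<'E'
def pose2(p,yaw,P,z=0):
    c,s=np.cos(yaw),np.sin(yaw); P=np.atleast_2d(P).astype(float)
    return np.c_[p[0]+c*P[:,0]-s*P[:,1],p[1]+s*P[:,0]+c*P[:,1],P[:,2]+z]
E
python3 - <<'E'
from h import *
im=cv2.imread("pics/top0.png")[:,:,::-1].astype(int)
g=lambda u,v:(u/2.2+140,v/2.2+140)
for n,p,z in [("TL lip",(247,68),.13),("TR",(369,51),.11),("BR",(407,288),.11),("BL",(279,310),.13),("ffoot1",(315,273),.11),("cap",(277,227),.285)]:
    print(n,g(*p),back("top",g(*p),z).round(4))
# dark mat mask
m=((im.max(2)<55)).astype(np.uint8); m[:150]=0;m[300:]=0;m[:,:245]=0;m[:,335:]=0
c,_=cv2.findContours(m,0,2); c=max(c,key=cv2.contourArea); print(cv2.contourArea(c)); 
hull=cv2.convexHull(c); q=cv2.approxPolyDP(hull,4,True)[:,0]; print(q.tolist()); print([back("top",x,.11).round(4).tolist() for x in q])
# orange cap
hsv=cv2.cvtColor(im.astype(np.uint8),cv2.COLOR_RGB2HSV)
for n in("top","side"):
    i2=cv2.imread(f"pics/{n}0.png"); h=cv2.cvtColor(i2,cv2.COLOR_BGR2HSV)
    m=cv2.inRange(h,(4,120,110),(16,255,255)); k,_,st,ce=cv2.connectedComponentsWithStats(m)
    print(n,[(st[j].tolist(),ce[j].round(1).tolist()) for j in range(1,k) if st[j][4]>15])
a=cv2.imread("pics/top0.png")[155:290,240:335]; b=cv2.imread("pics/side0.png")[150:300,240:400]
a=cv2.resize(a,None,fx=4.2,fy=4.2,interpolation=2);b=cv2.resize(b,None,fx=2.5,fy=2.5,interpolation=2)
o=np.zeros((580,800,3),np.uint8);o[:a.shape[0],:a.shape[1]]=a[:580];o[:b.shape[0],400:400+b.shape[1]]=b;cv2.imwrite("pics/c.png",o)
E
```

```text
TL lip (252.27272727272725, 170.9090909090909) [0.7089 0.1669 0.13  ]
TR (307.72727272727275, 163.1818181818182) [0.7322 0.0172 0.11  ]
BR (325.0, 270.9090909090909) [ 0.435  -0.0219  0.11  ]
BL (266.8181818181818, 280.9090909090909) [0.4115 0.1317 0.13  ]
ffoot1 (283.18181818181813, 264.09090909090907) [0.4563 0.0894 0.11  ]
cap (265.9090909090909, 243.1818181818182) [0.4914 0.1165 0.285 ]
2999.0
[[311, 195], [323, 269], [268, 278], [259, 216]]
[[0.6428, 0.0104, 0.11], [0.4403, -0.0167, 0.11], [0.4203, 0.1305, 0.11], [0.5886, 0.1526, 0.11]]
top [([630, 67, 10, 42, 236], [635.0, 82.0]), ([259, 238, 12, 12, 51], [265.9, 243.5]), ([363, 262, 12, 11, 57], [368.6, 267.4]), ([238, 308, 12, 12, 52], [244.5, 313.4])]
side [([275, 170, 13, 5, 33], [281.5, 172.7]), ([202, 213, 12, 7, 33], [208.3, 217.0]), ([301, 283, 16, 9, 61], [308.5, 287.7])]
```

View pics/c.png

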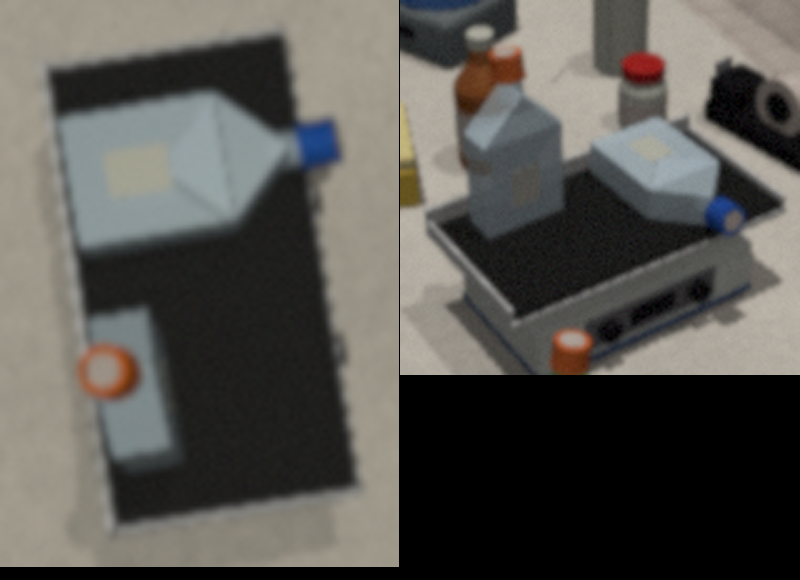

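```bash
cat > fit.py <<'E'
from h import *
from scipy.optimize import least_squares
T=lambda u,v:(u/4.2+240-.5+.5/4.2,v/4.2+155-.5+.5/4.2); S=lambda u,v:((u-400)/2.5+240-.3,v/2.5+150-.3)
# rocker
obs=[("top",(-.081,-.155,.11),T(285,35)),("top",(-.081,.155,.11),T(356,487)),("top",(.080,-.155,.13),T(48,67)),("top",(.080,.155,.13),T(110,527)),
("side",(-.081,.155,.11),S(515,318)),("side",(-.081,-.155,.11),S(783,203)),("side",(.08,.155,.13),S(429,213))]
def run(obs,x0):
    def res(x): return np.concatenate([proj(n,pose2(x,x[2],P))[0]-uv for n,P,uv in obs])
    r=least_squares(res,x0,loss="soft_l1"); print(r.x.round(4),np.degrees(r.x[2]).round(2)); print(res(r.x).reshape(-1,2).round(1).tolist()); return r.x
if __name__=="__main__":
    rk=run(obs,[.57,.07,1.7])
    h=.0425
    fo=[("top",(-.018,-h,.21),T(150,308)),("top",(-.018,h,.21),T(172,455)),("top",(.018,-h,.21),T(88,315)),("top",(.018,h,.21),T(112,461)),
    ("side",(-.018,h,.11),S(490,235)),("side",(-.018,-h,.11),S(562,217)),("side",(-.018,-h,.21),S(561,123)),("top",(.0077,0,.283),T(104,370))]
    fl=run(fo,[.49,.1,1.7])
    c,s=np.cos(rk[2]),np.sin(rk[2]); d=fl[:2]-rk[:2]; print("flask in rocker",c*d[0]+s*d[1],-s*d[0]+c*d[1],np.degrees(fl[2]-rk[2]))
    print("base angle of joint1; dist",np.hypot(*fl[:2]))
E
python3 fit.py
```

```text
[0.5751 0.0743 1.7093] 97.94
[[0.8, -2.5], [2.7, 1.1], [-1.8, -2.7], [0.8, 1.2], [-0.7, -0.3], [1.5, -1.5], [-1.8, -2.5]]
[0.4937 0.1121 1.6972] 97.24
[[0.3, 0.3], [-0.1, -1.2], [0.8, 0.8], [-0.2, -0.4], [-1.7, 0.6], [0.3, -4.0], [-0.0, -1.5], [0.2, 0.1]]
flask in rocker 0.04866922986642432 0.07543017680389168 -0.6972099321012064
base angle of joint1; dist 0.5062648220539223
```

```bash
python3 - <<'E'
from h import *
g=lambda u,v:(u/2.2+139.7,v/2.2+139.7)
for p in [(462,290),(525,263),(537,285),(475,318)]: print(back("top",g(*p),.10).round(3))
print("cap",back("top",(368.6,267.4),.17).round(3))
rk=[.575,.074,np.radians(97.6)]
print("capup",pose2(rk,rk[2],[[.049+.0056,.075,.2715]]),"cap lying",pose2(rk,rk[2],[[.031-.1615,.075,.1336]]), "final", pose2(rk,rk[2],[[.075-.1615,.075,.1336]]))
E
```

```text
[ 0.432 -0.088  0.1  ]
[ 0.463 -0.167  0.1  ]
[ 0.436 -0.18   0.1  ]
[ 0.398 -0.103  0.1  ]
cap [ 0.437 -0.133  0.17 ]
capup [[0.49343764 0.11820114 0.2715    ]] cap lying [[ 0.51791829 -0.06527286  0.1336    ]] final [[ 0.51209901 -0.02165937  0.1336    ]]
```

```bash
python3 -m jog '[{"offset":[0,0,-0.3],"rotation":[0,0,-0.072],"fingers":0.4},{"offset":[0,0,-0.3],"rotation":[0,0,-0.072],"fingers":0.4},{"offset":[0,0,-0.3],"rotation":[0,0,-0.071],"fingers":0.4},{"offset":[-0.136,-0.287,0],"rotation":[0,0,0],"fingers":0.4},{"offset":[-0.136,-0.287,0],"rotation":[0,0,0],"fingers":0.4},{"offset":[-0.136,-0.287,0],"rotation":[0,0,0],"fingers":0.4},{"offset":[-0.136,-0.287,0],"rotation":[0,0,0],"fingers":0.4},{"offset":[-0.136,-0.287,0],"rotation":[0,0,0],"fingers":0.4}]'
cat > st.py <<'E'
from h import *
import sys
o=manip.get_obs(); M=R.from_quat(o["ee_rot"]).as_matrix(); p=np.array(o["position"])
print("t",round(o["clock"],2),"p",p.round(4),"z",M[:,2].round(3),"y",M[:,1].round(3),"F",np.round(o["ft_force"],2),"w",round(o["grip_width"],3)); print("q",np.round(o["joint_pos"],2).tolist())
if len(sys.argv)>1: print("shift frac to target",((M.T@(np.array(eval(sys.argv[1]))-p))/.15).round(3))
E
python3 st.py '[.4934,.118,.385]'
```

```text
clock: 1.9
position: [0.3136, 0.3961, 0.3855]
ee_rot: [-0.066, 0.998, 0.0, 0.0]
ft_force: [0.9, 0.4, 0.6]
grip_width: 0.701
t 1.9 p [0.3136 0.3961 0.3855] z [ 0.     0.001 -1.   ] y [-0.132  0.991  0.   ] F [0.93 0.42 0.57] w 0.701
q [-1.01, 0.03, 0.02, 1.54, -0.0, 1.58, 0.71]
shift frac to target [-0.944 -1.996  0.003]
```

```bash
python3 -m jog '[{"offset":[-0.135,-0.285,0],"rotation":[0,0,0],"fingers":0.4},{"offset":[-0.135,-0.285,0],"rotation":[0,0,0],"fingers":0.4},{"offset":[-0.135,-0.285,0],"rotation":[0,0,0],"fingers":0.4},{"offset":[-0.135,-0.285,0],"rotation":[0,0,0],"fingers":0.4},{"offset":[-0.135,-0.285,0],"rotation":[0,0,0],"fingers":0.4},{"offset":[-0.135,-0.285,0],"rotation":[0,0,0],"fingers":0.4},{"offset":[-0.134,-0.286,0],"rotation":[0,0,0],"fingers":0.4},{"offset":[0,0,0.1],"rotation":[0,0,0],"fingers":0.4}]'
python3 st.py '[.4934,.118,.278]'
python3 - <<'E'
from h import *
shot("top","pics/t1.png");shot("side","pics/s1.png")
a=cv2.imread("pics/t1.png")[140:300,220:400]; b=cv2.imread("pics/s1.png")[60:310,200:420]
a=cv2.resize(a,(400,356),interpolation=2);b=cv2.resize(b,(400,455),interpolation=2)
o=np.zeros((460,800,3),np.uint8);o[:356,:400]=a;o[:455,400:]=b;cv2.imwrite("pics/d.png",o)
E
```

```text
clock: 2.9
position: [0.4944, 0.1158, 0.371]
ee_rot: [-0.063, 0.998, -0.0, 0.001]
ft_force: [-0.6, 0.2, 0.0]
grip_width: 0.696
t 2.9 p [0.4944 0.1158 0.371 ] z [ 0.002  0.    -1.   ] y [-0.125  0.992 -0.   ] F [-0.58  0.2   0.04] w 0.696
q [-0.68, 0.02, 0.37, 1.58, -0.01, 1.54, 1.38]
shift frac to target [0.007 0.016 0.62 ]
```

View pics/d.png

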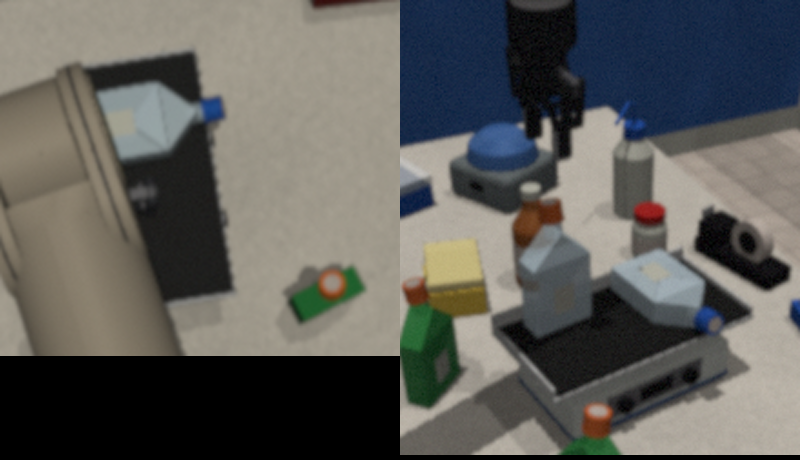

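```bash
python3 -m jog '[{"offset":[0,0.01,0.2],"rotation":[0,0,0],"fingers":0.4},{"offset":[0,0,0.2],"rotation":[0,0,0],"fingers":0.4},{"offset":[0,0,0.2],"rotation":[0,0,0],"fingers":0.4},{"offset":[0,0,0],"rotation":[0,0,0],"fingers":0.4}]'
python3 st.py '[.4934,.118,.278]'
python3 - <<'E'
from h import *
shot("side","pics/s2.png")
o=manip.get_obs();M=R.from_quat(o["ee_rot"]).as_matrix();p=o["position"]
pts=[p+M@np.array([x,y,z]) for y in(.03,-.03) for x in (.011,-.011) for z in (.019,)]
uv=proj("side",pts); print(uv.round(1).tolist())
i=cv2.imread("pics/s2.png"); b=cv2.resize(i[120:270,230:390],None,fx=4,fy=4,interpolation=2)
for u in uv: cv2.circle(b,tuple(int(x) for x in ((u-[230,120]+.5)*4)),3,(0,255,0),-1)
cv2.imwrite("pics/e.png",b)
E
```

```text
clock: 3.5
position: [0.491, 0.1221, 0.2789]
ee_rot: [-0.067, 0.998, -0.0, -0.002]
ft_force: [-0.7, 0.3, 1.0]
grip_width: 0.702
t 3.5 p [0.491  0.1221 0.2789] z [-0.003 -0.001 -1.   ] y [-0.134  0.991 -0.001] F [-0.69  0.31  1.04] w 0.702
q [-0.68, 0.05, 0.36, 1.74, -0.02, 1.36, 1.39]
shift frac to target [-0.012 -0.029  0.006]
[[269.7, 173.6], [278.1, 171.0], [283.1, 185.0], [291.8, 182.1]]
```

View pics/e.png

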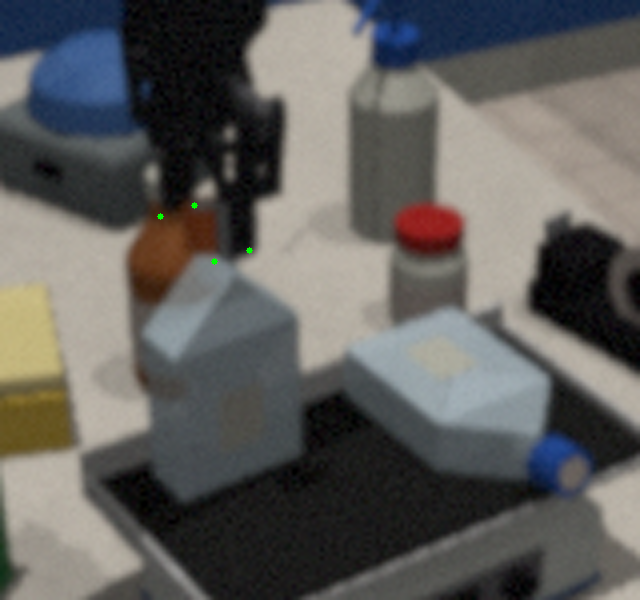

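```bash
cat > tg.py <<'E'
from h import *
import sys
# target TCP for flask tilt th, tool tilt ph (deg); heel x in rocker; a,b = TCP in flask frame x,z (mm)
th,ph,hx,a,b=[float(v) for v in sys.argv[1:6]]; yl=float(sys.argv[6])/1e3 if len(sys.argv)>6 else .076
rk=[.575,.074,np.radians(97.6)]
t=np.radians(th);f=np.radians(ph);X=(a+18)/1e3;Z=b/1e3
P=pose2(rk,rk[2],[[hx/1e3+X*np.cos(t)-Z*np.sin(t),yl,.110+X*np.sin(t)+Z*np.cos(t)]])[0]
ex=np.array([np.cos(rk[2]),np.sin(rk[2]),0]);ez=np.array([0,0,1.])
tz=-ez*np.cos(f)+ex*np.sin(f); ty=ex*np.cos(f)+ez*np.sin(f); T=np.c_[np.cross(ty,tz),ty,tz]
o=manip.get_obs();M=R.from_quat(o["ee_rot"]).as_matrix();p=np.array(o["position"])
print("tool tilt now",np.degrees(np.arctan2(M[:,2]@ex,-M[2,2])).round(1),"target",P.round(4),"shift frac",(M.T@(P-p)/.15).round(3),"rot frac",(R.from_matrix(M.T@T).as_rotvec()/2).round(3))
E
python3 -m jog '[{"offset":[0,0,0],"rotation":[0,0,0],"fingers":0.1},{"offset":[0,0,0],"rotation":[0,0,0],"fingers":0.1},{"offset":[0,-0.049,-0.005],"rotation":[-0.022,0,0],"fingers":0.1},{"offset":[0,-0.049,-0.005],"rotation":[-0.022,0,0],"fingers":0.1},{"offset":[0,-0.049,-0.005],"rotation":[-0.022,0,0],"fingers":0.1},{"offset":[0,-0.049,-0.005],"rotation":[-0.022,0,0],"fingers":0.1},{"offset":[0,-0.049,-0.005],"rotation":[-0.022,0,0],"fingers":0.1},{"offset":[0,0,0],"rotation":[0,0,0],"fingers":0.1}]'
python3 st.py; python3 tg.py 12.5 12.5 31 5 168;  python3 tg.py 15 15 31 5 168
```

```text
clock: 4.55
position: [0.4978, 0.0832, 0.2813]
ee_rot: [-0.064, 0.992, 0.109, -0.007]
ft_force: [-0.6, -0.3, 1.0]
grip_width: 0.551
t 4.55 p [0.4978 0.0832 0.2813] z [-0.027  0.216 -0.976] y [-0.126  0.968  0.218] F [-0.6  -0.3   0.96] w 0.551
q [-0.56, 0.05, 0.46, 1.75, -0.25, 1.36, 1.66]
tool tilt now 12.6 target [0.4974 0.0809 0.279 ] shift frac [ 0.004 -0.018  0.012] rot frac [ 0.001  0.001 -0.001]
tool tilt now 12.6 target [0.4984 0.0736 0.2782] shift frac [ 0.004 -0.067  0.006] rot frac [-0.021  0.001 -0.001]
```

```bash
python3 -m jog '[{"offset":[0,0.049,0.005],"rotation":[0.022,0,0],"fingers":0.1},{"offset":[0,0.049,0.005],"rotation":[0.022,0,0],"fingers":0.1},{"offset":[0,0.049,0.005],"rotation":[0.022,0,0],"fingers":0.1},{"offset":[0,0.049,0.005],"rotation":[0.022,0,0],"fingers":0.1},{"offset":[0,0.035,0.005],"rotation":[0.022,0,0],"fingers":0.2},{"offset":[0,0,-0.1],"rotation":[0,0,0],"fingers":0.3},{"offset":[0,0,-0.25],"rotation":[0,0,0],"fingers":0.3},{"offset":[0,0,-0.25],"rotation":[0,0,0],"fingers":0.3}]'
python3 -m jog '[{"offset":[0,0,0],"rotation":[0,0,0.0924],"fingers":0.3},{"offset":[0,0,0],"rotation":[0,0,0.0924],"fingers":0.3},{"offset":[0,0,0],"rotation":[0,0,0.0924],"fingers":0.3},{"offset":[0,0,0],"rotation":[0,0,0.0924],"fingers":0.3},{"offset":[0,0,0],"rotation":[0,0,0.0924],"fingers":0.3},{"offset":[0,0,0],"rotation":[0,0,0.0924],"fingers":0.3},{"offset":[0,0,0],"rotation":[0,0,0.0924],"fingers":0.3},{"offset":[0,0,0],"rotation":[0,0,0.0924],"fingers":0.3}]'
python3 -m jog '[{"offset":[0,0,0],"rotation":[0,0,0.0924],"fingers":0.3},{"offset":[0,0,0],"rotation":[0,0,0.0924],"fingers":0.3},{"offset":[0,0,0],"rotation":[0,0,0.0924],"fingers":0.3},{"offset":[0,0,0],"rotation":[0,0,0.0924],"fingers":0.3},{"offset":[0,0,0],"rotation":[0,0,0.0924],"fingers":0.3},{"offset":[0,0,0],"rotation":[0,0,0.0924],"fingers":0.3},{"offset":[0,0,0],"rotation":[0,0,0.0924],"fingers":0.3},{"offset":[0,0,0],"rotation":[0,0,0.0924],"fingers":0.3}]'
python3 -m jog '[{"offset":[0,0,0],"rotation":[0,0,0.0924],"fingers":0.3},{"offset":[0,0,0],"rotation":[0,0,0],"fingers":0.3}]'
sed -i 's/T=np.c_\[np.cross(ty,tz),ty,tz\]/ty=-ty; T=np.c_[np.cross(ty,tz),ty,tz]/' tg.py
python3 st.py; python3 tg.py 0 0 31 5 168
python3 - <<'E'
from h import *
shot("side","pics/s3.png")
i=cv2.imread("pics/s3.png"); b=cv2.resize(i[120:270,230:390],None,fx=4,fy=4,interpolation=2)
cv2.imwrite("pics/f.png",b)
E
```

```text
clock: 5.55
position: [0.4928, 0.1185, 0.3743]
ee_rot: [-0.066, 0.998, 0.0, 0.001]
ft_force: [-0.2, 0.3, -0.4]
grip_width: 0.65
clock: 6.55
position: [0.493, 0.1185, 0.3733]
ee_rot: [0.626, 0.78, 0.001, 0.0]
ft_force: [-0.9, 0.2, 0.8]
grip_width: 0.645
clock: 7.55
position: [0.493, 0.1185, 0.3733]
ee_rot: [0.988, 0.155, 0.001, -0.001]
ft_force: [0.2, 0.1, 0.2]
grip_width: 0.648
clock: 7.8
position: [0.493, 0.1186, 0.373]
ee_rot: [0.998, 0.066, 0.001, -0.0]
ft_force: [-1.1, 0.6, 0.0]
grip_width: 0.649
t 7.8 p [0.493  0.1186 0.373 ] z [ 0.001  0.001 -1.   ] y [ 0.132 -0.991 -0.001] F [-1.08  0.62  0.01] w 0.649
q [-0.71, 0.02, 0.39, 1.58, -0.01, 1.55, -1.76]
tool tilt now 0.1 target [0.4925 0.1175 0.278 ] shift frac [-0.005  0.007  0.634] rot frac [-0.    -0.001  0.   ]
```

View pics/f.png

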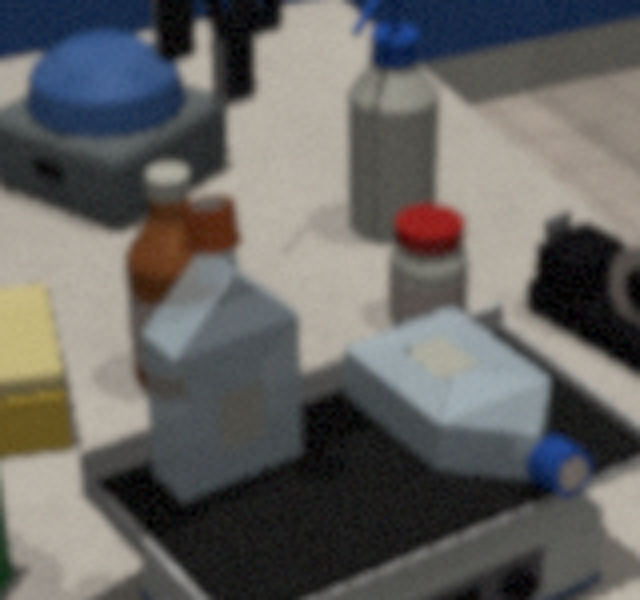

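```bash
python3 - <<'E'
from h import *
print(proj("side",[[.4934,.118,.2715],[.4934,.118,.26],[.4934,.118,.284],[.4934,.108,.2715],[.5034,.118,.2715]]).round(1))
i=cv2.imread("pics/s3.png"); h=cv2.cvtColor(i,cv2.COLOR_BGR2HSV); m=cv2.inRange(h,(2,90,60),(18,255,255))
m[:160]=0;m[190:]=0;m[:,:277]=0;m[:,292:]=0; print(cv2.boundingRect(m)); ys,xs=np.nonzero(m);print(xs.mean(),ys.mean())
E
```

```text
[[281.7 174.5]
 [282.  179.1]
 [281.5 169.5]
 [283.5 176.6]
 [285.9 173.6]]
(277, 170, 13, 15)
282.4117647058824 176.94117647058823
```

```bash
python3 -m jog '[{"offset":[0.005,0.02,0.2],"rotation":[0,0,0],"fingers":0.3},{"offset":[0,0,0.2],"rotation":[0,0,0],"fingers":0.3},{"offset":[0,0,0.2],"rotation":[0,0,0],"fingers":0.3},{"offset":[0,0,0.03],"rotation":[0,0,0],"fingers":0.1},{"offset":[0,0.049,-0.005],"rotation":[0.022,0,0],"fingers":0.1},{"offset":[0,0.049,-0.005],"rotation":[0.022,0,0],"fingers":0.1},{"offset":[0,0.049,-0.005],"rotation":[0.022,0,0],"fingers":0.1},{"offset":[0,0.049,-0.005],"rotation":[0.022,0,0],"fingers":0.1}]'
python3 -m jog '[{"offset":[0,0.049,-0.005],"rotation":[0.022,0,0],"fingers":0.1},{"offset":[0,0.049,-0.005],"rotation":[0.022,0,0],"fingers":0.1},{"offset":[0,0.049,-0.005],"rotation":[0.022,0,0],"fingers":0.1},{"offset":[0,0.049,-0.005],"rotation":[0.022,0,0],"fingers":0.1},{"offset":[0,0,0],"rotation":[0,0,0],"fingers":0.1}]'
python3 st.py; python3 tg.py 20 20 31 5 168
python3 - <<'E'
from h import *
shot("side","pics/s4.png")
i=cv2.imread("pics/s4.png"); b=cv2.resize(i[120:270,230:390],None,fx=4,fy=4,interpolation=2)
cv2.imwrite("pics/g.png",b)
E
```

```text
clock: 8.85
position: [0.4985, 0.0865, 0.2802]
ee_rot: [0.994, 0.067, -0.005, -0.089]
ft_force: [0.6, 0.2, 0.9]
grip_width: 0.549
clock: 9.48
position: [0.5023, 0.0564, 0.2753]
ee_rot: [0.982, 0.065, -0.011, -0.175]
ft_force: [0.2, -0.3, 0.5]
grip_width: 0.554
t 9.47 p [0.5023 0.0564 0.2753] z [-0.044  0.342 -0.939] y [ 0.124 -0.931 -0.344] F [ 0.25 -0.27  0.47] w 0.554
q [-0.5, 0.09, 0.55, 1.76, -0.4, 1.39, -1.3]
tool tilt now 20.1 target [0.5003 0.0591 0.2757] shift frac [-0.011 -0.019  0.004] rot frac [-0.001 -0.001 -0.   ]
```

View pics/g.png

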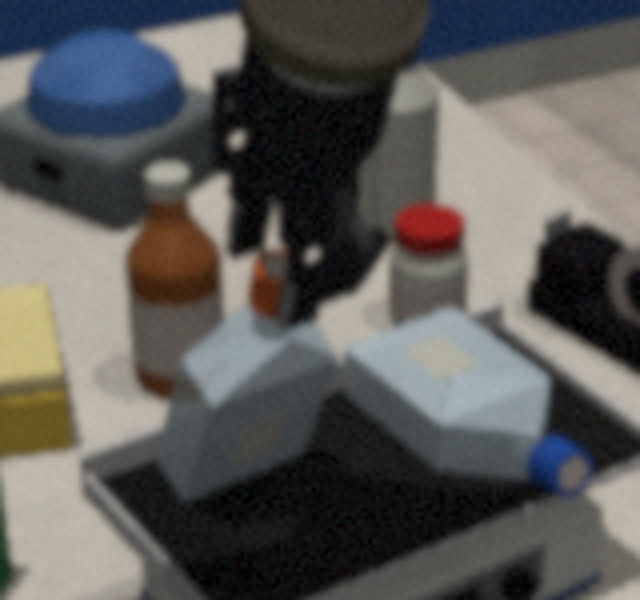

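```bash
python3 -m jog '[{"offset":[0,0.048,-0.005],"rotation":[0.022,0,0],"fingers":0.1},{"offset":[0,0.048,-0.005],"rotation":[0.022,0,0],"fingers":0.1},{"offset":[0,0.048,-0.005],"rotation":[0.022,0,0],"fingers":0.1},{"offset":[0,0.048,-0.005],"rotation":[0.022,0,0],"fingers":0.1},{"offset":[0,0.048,-0.005],"rotation":[0.022,0,0],"fingers":0.1},{"offset":[0,0.048,-0.005],"rotation":[0.022,0,0],"fingers":0.1},{"offset":[0,0.048,-0.005],"rotation":[0.022,0,0],"fingers":0.1},{"offset":[0,0.048,-0.005],"rotation":[0.022,0,0],"fingers":0.1}]'
python3 st.py; python3 tg.py 40 40 31 5 168;python3 tg.py 50 50 31 5 168
```

```text
clock: 10.52
position: [0.5089, 0.006, 0.2523]
ee_rot: [0.936, 0.064, -0.023, -0.344]
ft_force: [-0.2, -0.7, -0.2]
grip_width: 0.55
t 10.53 p [0.5089 0.006  0.2523] z [-0.086  0.642 -0.762] y [ 0.104 -0.755 -0.648] F [-0.18 -0.68 -0.18] w 0.55
q [-0.24, 0.31, 0.62, 1.73, -0.77, 1.6, -0.89]
tool tilt now 40.4 target [0.5075 0.0051 0.2535] shift frac [-0.01  -0.002 -0.009] rot frac [-0.003  0.     0.001]
tool tilt now 40.4 target [ 0.5106 -0.0182  0.2356] shift frac [-0.011  0.195 -0.02 ] rot frac [0.084 0.    0.001]
```

```bash
python3 -m jog '[{"offset":[0,0.049,-0.005],"rotation":[0.022,0,0],"fingers":0.1},{"offset":[0,0.049,-0.005],"rotation":[0.022,0,0],"fingers":0.1},{"offset":[0,0.049,-0.005],"rotation":[0.022,0,0],"fingers":0.1},{"offset":[0,0.049,-0.005],"rotation":[0.022,0,0],"fingers":0.1},{"offset":[0,0.049,-0.005],"rotation":[0.022,0,0],"fingers":0.1},{"offset":[0,0.049,-0.005],"rotation":[0.022,0,0],"fingers":0.1}]'
python3 st.py; python3 tg.py 55 55 31 5 168;python3 tg.py 65 60 31 5 168;python3 tg.py 75 60 31 5 168
python3 - <<'E'
from h import *
shot("side","pics/s5.png")
i=cv2.imread("pics/s5.png"); b=cv2.resize(i[120:270,230:390],None,fx=4,fy=4,interpolation=2)
cv2.imwrite("pics/h.png",b)
E
```

```text
clock: 11.28
position: [0.5131, -0.0282, 0.2224]
ee_rot: [0.883, 0.058, -0.031, -0.466]
ft_force: [-0.5, 0.2, -0.5]
grip_width: 0.548
t 11.28 p [ 0.5131 -0.0282  0.2224] z [-0.109  0.818 -0.565] y [ 0.074 -0.56  -0.825] F [-0.51  0.22 -0.46] w 0.548
q [-0.03, 0.52, 0.59, 1.68, -0.96, 1.79, -0.67]
tool tilt now 55.6 target [ 0.512  -0.0287  0.2252] shift frac [-0.007 -0.014 -0.012] rot frac [-0.005 -0.    -0.   ]
tool tilt now 55.6 target [ 0.5144 -0.0466  0.2018] shift frac [-0.007  0.182 -0.024] rot frac [ 0.038 -0.    -0.   ]
tool tilt now 55.6 target [ 0.5162 -0.0603  0.1757] shift frac [-0.007  0.378 -0.001] rot frac [ 0.038 -0.    -0.   ]
```

View pics/h.png

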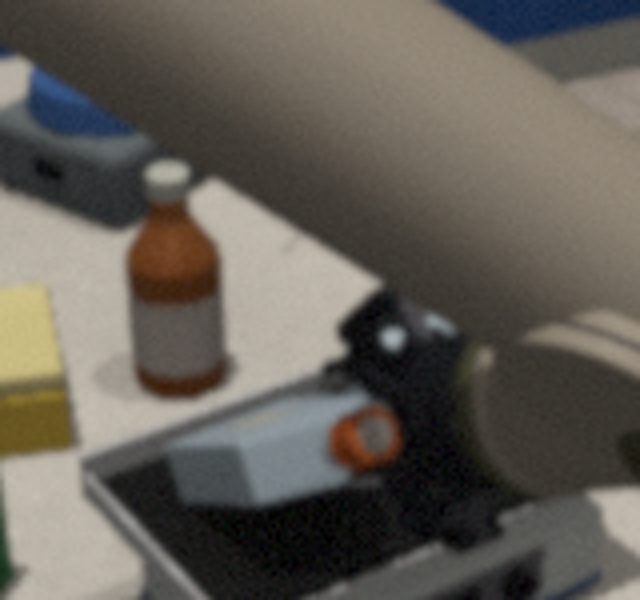

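```bash
cat > cp.py <<'E'
from h import *
import sys
f=sys.argv[1]; hx=float(sys.argv[2])/1e3
rk=[.575,.074,np.radians(97.6)]
i=cv2.imread(f); h=cv2.cvtColor(i,cv2.COLOR_BGR2HSV); m=cv2.inRange(h,(2,120,80),(18,255,255)); k,_,st,ce=cv2.connectedComponentsWithStats(m)
print([(st[j].tolist(),ce[j].round(1).tolist()) for j in range(1,k) if st[j][4]>15])
for th in range(45,95,5):
    t=np.radians(th); q=lambda X,Z,Y=.076: [hx+(X+.018)*np.cos(t)-Z*np.sin(t),Y,.11+(X+.018)*np.sin(t)+Z*np.cos(t)]
    P=pose2(rk,rk[2],[q(.0056,.1615),q(.0077,.173),q(-.018,0,.076+.0425),q(.018,0,.076+.0425),q(.018,0,.076-.0425)]); print(th,proj("side",P).round(1).tolist())
E
python3 cp.py pics/s5.png 31
```

```text
[([263, 174, 21, 16, 252], [272.6, 182.3]), ([202, 213, 15, 14, 124], [209.3, 220.9]), ([313, 223, 17, 13, 91], [318.4, 230.4]), ([301, 284, 15, 16, 156], [308.1, 292.7])]
45 [[311.2, 211.6], [312.9, 209.2], [273.8, 244.4], [267.9, 230.2], [298.8, 218.8]]
50 [[314.1, 217.7], [316.1, 215.8], [273.8, 244.4], [268.3, 230.0], [299.2, 218.5]]
55 [[316.8, 223.9], [319.0, 222.5], [273.8, 244.4], [268.8, 229.8], [299.8, 218.3]]
60 [[319.3, 230.3], [321.7, 229.4], [273.8, 244.4], [269.3, 229.8], [300.3, 218.3]]
65 [[321.5, 236.7], [324.1, 236.4], [273.8, 244.4], [269.8, 229.9], [300.9, 218.3]]
70 [[323.5, 243.2], [326.2, 243.4], [273.8, 244.4], [270.4, 230.1], [301.6, 218.5]]
75 [[325.1, 249.5], [328.0, 250.3], [273.8, 244.4], [271.0, 230.4], [302.2, 218.8]]
80 [[326.4, 255.7], [329.4, 257.0], [273.8, 244.4], [271.6, 230.8], [302.9, 219.1]]
85 [[327.4, 261.7], [330.4, 263.5], [273.8, 244.4], [272.3, 231.3], [303.6, 219.6]]
90 [[328.0, 267.5], [331.1, 269.6], [273.8, 244.4], [273.0, 231.9], [304.3, 220.2]]
```

```bash
python3 -m jog '[{"offset":[-0.001,0.045,-0.005],"rotation":[0.0095,0,0],"fingers":0.1},{"offset":[-0.001,0.045,-0.004],"rotation":[0.0095,0,0],"fingers":0.1},{"offset":[-0.001,0.045,-0.002],"rotation":[0.0095,0,0],"fingers":0.1},{"offset":[-0.001,0.045,0],"rotation":[0.0095,0,0],"fingers":0.1},{"offset":[0,0,0],"rotation":[0,0,0],"fingers":0.1}]'
python3 st.py; python3 tg.py 65 60 31 5 168;python3 tg.py 75 60 31 5 168;python3 tg.py 80 60 31 5 168
python3 - <<'E'
from h import *
shot("side","pics/s6.png")
E
python3 cp.py pics/s6.png 31 | head -1
```

```text
clock: 11.95
position: [0.5144, -0.0443, 0.2002]
ee_rot: [0.865, 0.057, -0.033, -0.498]
ft_force: [-0.9, 0.7, 0.1]
grip_width: 0.548
t 11.95 p [ 0.5144 -0.0443  0.2002] z [-0.114  0.857 -0.502] y [ 0.065 -0.498 -0.865] F [-0.87  0.69  0.14] w 0.548
q [0.03, 0.61, 0.56, 1.65, -1.0, 1.84, -0.6]
tool tilt now 59.9 target [ 0.5144 -0.0466  0.2018] shift frac [-0.002 -0.001 -0.019] rot frac [ 0.001 -0.    -0.001]
tool tilt now 59.9 target [ 0.5162 -0.0603  0.1757] shift frac [-0.001  0.195 -0.011] rot frac [ 0.001 -0.    -0.001]
tool tilt now 59.9 target [ 0.5169 -0.0654  0.1618] shift frac [-0.001  0.293  0.006] rot frac [ 0.001 -0.    -0.001]
[([263, 174, 21, 16, 257], [272.6, 182.1]), ([202, 213, 15, 14, 124], [209.2, 220.9]), ([317, 236, 17, 13, 117], [323.3, 242.0]), ([301, 284, 15, 16, 161], [308.2, 292.6])]
```

```bash
python3 -m jog '[{"offset":[0,0.049,-0.005],"rotation":[0,0,0],"fingers":0.1},{"offset":[0,0.049,-0.003],"rotation":[0,0,0],"fingers":0.1},{"offset":[0,0.049,-0.002],"rotation":[0,0,0],"fingers":0.1},{"offset":[0,0.049,0],"rotation":[0,0,0],"fingers":0.1},{"offset":[0,0,0],"rotation":[0,0,0],"fingers":0.1}]'
python3 st.py; python3 tg.py 80 60 31 5 168;python3 tg.py 85 60 31 5 168
python3 - <<'E'
from h import *
shot("side","pics/s7.png")
i=cv2.imread("pics/s7.png"); b=cv2.resize(i[180:330,230:390],None,fx=4,fy=4,interpolation=2)
cv2.imwrite("pics/i.png",b)
E
python3 cp.py pics/s7.png 31 | head -1
```

```text
clock: 12.62
position: [0.5166, -0.0602, 0.1757]
ee_rot: [0.865, 0.057, -0.033, -0.498]
ft_force: [0.1, -0.7, -0.4]
grip_width: 0.546
t 12.62 p [ 0.5166 -0.0602  0.1757] z [-0.114  0.857 -0.503] y [ 0.065 -0.498 -0.864] F [ 0.06 -0.72 -0.45] w 0.546
q [0.06, 0.67, 0.56, 1.63, -1.0, 1.84, -0.56]
tool tilt now 59.8 target [ 0.5169 -0.0654  0.1618] shift frac [-0.002  0.098  0.017] rot frac [ 0.002 -0.    -0.001]
tool tilt now 59.8 target [ 0.5174 -0.0692  0.1476] shift frac [-0.002  0.193  0.042] rot frac [ 0.002 -0.    -0.001]
[([263, 175, 21, 15, 227], [272.0, 182.8]), ([202, 213, 15, 14, 122], [209.2, 220.8]), ([320, 248, 17, 15, 100], [325.7, 254.6]), ([301, 284, 16, 16, 166], [308.3, 292.7])]
```

View pics/i.png

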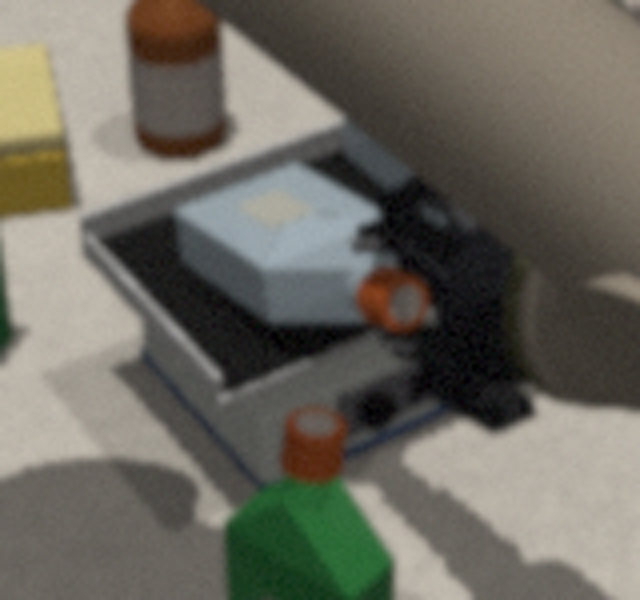

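```bash
python3 -m jog '[{"offset":[0,0.04,0.006],"rotation":[0,0,0],"fingers":0.1},{"offset":[0,0.04,0.008],"rotation":[0,0,0],"fingers":0.1},{"offset":[0,0.04,0.008],"rotation":[0,0,0],"fingers":0.1},{"offset":[0,0.04,0.01],"rotation":[0,0,0],"fingers":0.1},{"offset":[0,0.04,0.01],"rotation":[0,0,0],"fingers":0.1},{"offset":[0,0,0],"rotation":[0,0,0],"fingers":0.1}]'
python3 st.py; python3 tg.py 85 60 31 5 168;python3 tg.py 90 60 31 5 168
python3 - <<'E'
from h import *
shot("side","pics/s8.png")
E
python3 cp.py pics/s8.png 31 | head -1
```

```text
clock: 13.42
position: [0.5178, -0.0695, 0.1467]
ee_rot: [0.865, 0.057, -0.033, -0.498]
ft_force: [-0.2, -0.5, -0.6]
grip_width: 0.549
t 13.43 p [ 0.5178 -0.0695  0.1467] z [-0.114  0.857 -0.502] y [ 0.065 -0.498 -0.865] F [-0.22 -0.46 -0.59] w 0.549
q [0.09, 0.72, 0.55, 1.62, -1.01, 1.83, -0.52]
tool tilt now 59.8 target [ 0.5174 -0.0692  0.1476] shift frac [-0.002 -0.006 -0.001] rot frac [ 0.001 -0.    -0.001]
tool tilt now 59.8 target [ 0.5178 -0.0718  0.133 ] shift frac [-0.002  0.087  0.032] rot frac [ 0.001 -0.    -0.001]
[([263, 176, 16, 15, 146], [269.6, 184.2]), ([202, 213, 15, 14, 124], [209.3, 220.9]), ([322, 259, 17, 16, 113], [327.3, 265.9]), ([301, 284, 15, 16, 161], [308.2, 292.6])]
```

```bash
python3 -m jog '[{"offset":[0,0.02,0.004],"rotation":[0,0,0],"fingers":0.1},{"offset":[0,0,0],"rotation":[0,0,0],"fingers":0.4},{"offset":[0,0,0],"rotation":[0,0,0],"fingers":0.4},{"offset":[0,0,-0.1],"rotation":[0,0,0],"fingers":0.4},{"offset":[0,0,-0.15],"rotation":[0,0,0],"fingers":0.4},{"offset":[0,0,-0.2],"rotation":[0,0,0],"fingers":0.4},{"offset":[0,0,-0.2],"rotation":[0,0,0],"fingers":0.4},{"offset":[0,0,0],"rotation":[0,0,0],"fingers":-1}]'
python3 -m jog '[{"offset":[0,0,0],"rotation":[0,0,0],"fingers":-1},{"offset":[0,0,0],"rotation":[0,0,0],"fingers":-1}]'
python3 st.py
python3 - <<'E'
from h import *
shot("side","pics/s9.png"); shot("top","pics/t9.png")
b=cv2.resize(cv2.imread("pics/s9.png")[180:310,240:400],None,fx=2.5,fy=2.5,interpolation=2)
a=cv2.resize(cv2.imread("pics/t9.png")[150:300,230:360],None,fx=3.05,fy=3.05,interpolation=2)
o=np.zeros((460,800,3),np.uint8);o[:a.shape[0],:a.shape[1]]=a[:460,:400];o[:b.shape[0],400:]=b;cv2.imwrite("pics/j.png",o)
E
python3 cp.py pics/s9.png 31 | head -1;python3 cp.py pics/t9.png 31 | head -1
python3 tg.py 90 60 31 8 200;
```

```text
clock: 14.48
position: [0.5292, -0.157, 0.1945]
ee_rot: [0.866, 0.056, -0.032, -0.496]
ft_force: [0.2, -0.2, -0.2]
grip_width: 0.506
clock: 14.72
position: [0.5291, -0.1531, 0.1931]
ee_rot: [0.865, 0.058, -0.033, -0.498]
ft_force: [-0.7, 0.4, 0.2]
grip_width: 0.059
t 14.72 p [ 0.5291 -0.1531  0.1931] z [-0.115  0.857 -0.502] y [ 0.066 -0.497 -0.865] F [-0.72  0.42  0.24] w 0.059
q [0.21, 0.77, 0.58, 1.43, -0.98, 1.98, -0.55]
[([263, 176, 21, 14, 212], [271.8, 183.2]), ([202, 213, 15, 14, 124], [209.3, 220.9]), ([322, 259, 17, 18, 146], [328.4, 266.5]), ([301, 284, 15, 16, 165], [308.1, 292.7]), ([599, 458, 9, 9, 18], [602.4, 461.9])]
[([629, 67, 11, 60, 413], [635.5, 90.0]), ([360, 114, 8, 9, 21], [363.1, 118.8]), ([401, 123, 20, 9, 39], [411.6, 128.3]), ([376, 128, 8, 7, 22], [379.0, 131.2]), ([570, 133, 8, 6, 19], [573.3, 135.3]), ([177, 151, 19, 10, 30], [186.3, 154.3]), ([596, 160, 8, 7, 33], [599.7, 163.2]), ([554, 188, 11, 7, 40], [558.6, 190.6]), ([170, 219, 22, 23, 258], [183.0, 231.0]), ([335, 233, 10, 10, 84], [339.7, 237.5]), ([364, 262, 11, 11, 48], [368.7, 267.8]), ([553, 306, 9, 4, 19], [556.9, 307.7]), ([238, 308, 14, 12, 70], [245.5, 312.9])]
tool tilt now 59.9 target [ 0.522  -0.1036  0.136 ] shift frac [-0.003  0.162  0.48 ] rot frac [ 0.001  0.    -0.   ]
```

View pics/j.png

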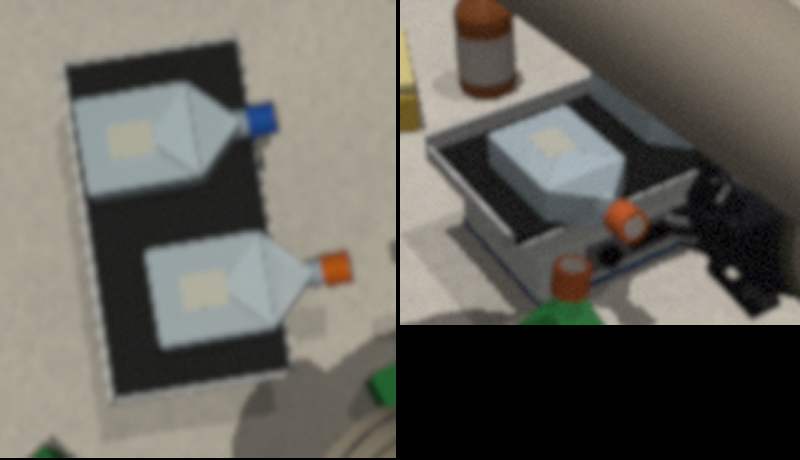

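```bash
cat > pu.py <<'E'
from h import *
rk=[.575,.074,np.radians(97.6)]
ex=np.array([np.cos(rk[2]),np.sin(rk[2])]);ey=np.array([-ex[1],ex[0]])
i=cv2.imread("pics/t9.png"); h=cv2.cvtColor(i,cv2.COLOR_BGR2HSV); m=cv2.inRange(h,(2,120,80),(18,255,255)); m2=np.zeros_like(m);m2[225:250,325:352]=m[225:250,325:352]
M=cv2.moments(m2,True); c=back("top",(M["m10"]/M["m00"],M["m01"]/M["m00"]),.14); d=c[:2]-rk[:2]; print("cap world",c.round(4),"rocker",(d@ex).round(4),(d@ey).round(4))
for p in [(147,250),(160,348),(278,325),(257,234)]:
    w=back("top",(p[0]/3.05+229.7,p[1]/3.05+149.7),.146)[:2]-rk[:2]; print("body corner",(w@ex).round(4),(w@ey).round(4))
for p in [(112,397),(68,65)]:
    w=back("top",(p[0]/3.05+229.7,p[1]/3.05+149.7),.13)[:2]-rk[:2]; print("lip outer",(w@ex).round(4),(w@ey).round(4))
o=manip.get_obs();R_=R.from_quat(o["ee_rot"]).as_matrix();p=np.array(o["position"]); tip=p+.019*R_[:,2]; w=tip[:2]-rk[:2]
print("tip rocker",(w@ex).round(4),(w@ey).round(4),tip[2].round(4),"unit rocker x in tool/.15:",(R_.T@np.r_[ex,0]/.15).round(3),"z:",(R_.T@[0,0,1]/.15).round(3),"y",(R_.T@np.r_[ey,0]/.15).round(3))
E
python3 pu.py
```

```text
cap world [ 0.5199 -0.0626  0.14  ] rocker -0.1282 0.0727
body corner 0.0298 0.0324
body corner 0.0314 0.1178
body corner -0.0712 0.1144
body corner -0.0659 0.0337
lip outer 0.0794 0.1515
lip outer 0.0752 -0.1448
tip rocker -0.2027 0.0755 0.1837 unit rocker x in tool/.15: [ 3.000e-03 -3.347e+00  5.765e+00] z: [-2.000e-03 -5.765e+00 -3.347e+00] y [-6.667e+00  0.000e+00  4.000e-03]
```

```bash
python3 -m jog '[{"offset":[0.005,0.05,0.127],"rotation":[0,0,0],"fingers":-1},{"offset":[0.005,0.05,0.127],"rotation":[0,0,0],"fingers":-1},{"offset":[0,0.05,0.127],"rotation":[0,0,0],"fingers":-1},{"offset":[0,-0.017,0.029],"rotation":[0,0,0],"fingers":-1},{"offset":[0,-0.017,0.029],"rotation":[0,0,0],"fingers":-1},{"offset":[0,-0.017,0.029],"rotation":[0,0,0],"fingers":-1},{"offset":[0,-0.017,0.029],"rotation":[0,0,0],"fingers":-1},{"offset":[0,-0.017,0.029],"rotation":[0,0,0],"fingers":-1}]'
python3 st.py; python3 pu.py | tail -1
```

```text
clock: 15.82
position: [0.5224, -0.091, 0.1455]
ee_rot: [0.865, 0.057, -0.033, -0.497]
ft_force: [-0.7, -1.7, 1.2]
grip_width: -0.002
t 15.82 p [ 0.5224 -0.091   0.1455] z [-0.113  0.857 -0.503] y [ 0.067 -0.499 -0.864] F [-0.73 -1.72  1.24] w -0.002
q [0.12, 0.75, 0.55, 1.58, -1.0, 1.85, -0.51]
tip rocker -0.1401 0.0739 0.136 unit rocker x in tool/.15: [-0.006 -3.354  5.762] z: [ 3.000e-03 -5.762e+00 -3.354e+00] y [-6.667e+00  0.000e+00 -6.000e-03]
```

```bash
python3 -m jog '[{"offset":[0,-0.0134,0.023],"rotation":[0,0,0],"fingers":-1},{"offset":[0,-0.0134,0.023],"rotation":[0,0,0],"fingers":-1},{"offset":[0,-0.0134,0.023],"rotation":[0,0,0],"fingers":-1},{"offset":[0,-0.0134,0.023],"rotation":[0,0,0],"fingers":-1},{"offset":[0,-0.0134,0.023],"rotation":[0,0,0],"fingers":-1},{"offset":[0,-0.0134,0.023],"rotation":[0,0,0],"fingers":-1},{"offset":[0,-0.0134,0.023],"rotation":[0,0,0],"fingers":-1},{"offset":[0,-0.0134,0.023],"rotation":[0,0,0],"fingers":-1}]'
python3 st.py; python3 pu.py | tail -1
python3 - <<'E'
from h import *
shot("side","pics/s10.png"); shot("top","pics/t10.png")
b=cv2.resize(cv2.imread("pics/s10.png")[180:310,240:400],None,fx=2.5,fy=2.5,interpolation=2)
a=cv2.resize(cv2.imread("pics/t10.png")[150:300,230:360],None,fx=3.05,fy=3.05,interpolation=2)
o=np.zeros((460,800,3),np.uint8);o[:a.shape[0],:a.shape[1]]=a[:460,:400];o[:b.shape[0],400:]=b;cv2.imwrite("pics/k.png",o)
E
```

```text
clock: 16.82
position: [0.5181, -0.0591, 0.1453]
ee_rot: [0.865, 0.057, -0.033, -0.498]
ft_force: [0.4, -0.9, 0.8]
grip_width: -0.004
t 16.82 p [ 0.5181 -0.0591  0.1453] z [-0.114  0.857 -0.503] y [ 0.066 -0.498 -0.864] F [ 0.43 -0.92  0.82] w -0.004
q [0.07, 0.71, 0.54, 1.64, -1.01, 1.81, -0.52]
tip rocker -0.1079 0.074 0.1358 unit rocker x in tool/.15: [-3.000e-03 -3.351e+00  5.763e+00] z: [-0.    -5.763 -3.351] y [-6.667e+00  2.000e-03 -2.000e-03]
```

View pics/k.png

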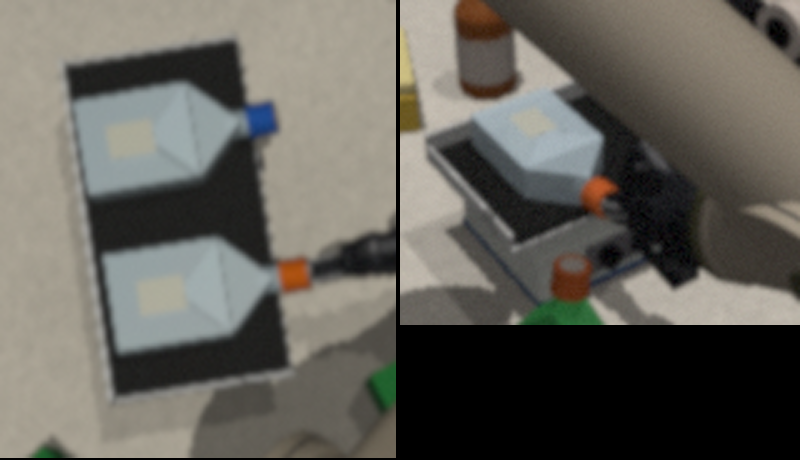

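```bash
for k in 1; do python3 -m jog '[{"offset":[0,-0.0067,0.0115],"rotation":[0,0,0],"fingers":-1},{"offset":[0,-0.0067,0.0115],"rotation":[0,0,0],"fingers":-1},{"offset":[0,-0.0067,0.0115],"rotation":[0,0,0],"fingers":-1},{"offset":[0,-0.0067,0.0115],"rotation":[0,0,0],"fingers":-1}]'; done; python3 pu.py | tail -1
```

```text
clock: 17.42
position: [0.5171, -0.0513, 0.1453]
ee_rot: [0.865, 0.057, -0.033, -0.498]
ft_force: [0.5, -1.2, -0.1]
grip_width: -0.0
tip rocker -0.1001 0.074 0.1358 unit rocker x in tool/.15: [-3.000e-03 -3.351e+00  5.763e+00] z: [-0.    -5.763 -3.351] y [-6.667e+00  2.000e-03 -3.000e-03]
```

```bash
python3 -m jog '[{"offset":[0,-0.0034,0.0058],"rotation":[0,0,0],"fingers":-1},{"offset":[0,-0.0034,0.0058],"rotation":[0,0,0],"fingers":-1}]'; python3 -m jog '[{"offset":[0,-0.0034,0.0058],"rotation":[0,0,0],"fingers":-1},{"offset":[0,-0.0034,0.0058],"rotation":[0,0,0],"fingers":-1}]';
```

```text
clock: 17.68
position: [0.5168, -0.0494, 0.1453]
ee_rot: [0.865, 0.057, -0.033, -0.498]
ft_force: [0.8, -1.4, 1.0]
grip_width: 0.002
clock: 17.92
position: [0.5166, -0.0479, 0.1453]
ee_rot: [0.865, 0.057, -0.033, -0.497]
ft_force: [-0.8, -5.3, 1.6]
grip_width: 0.001
```

```bash
python3 -m jog '[{"offset":[0,-0.0017,0.0029],"rotation":[0,0,0],"fingers":-1},{"offset":[0,0,0],"rotation":[0,0,0],"fingers":-1}]'; python3 -m jog '[{"offset":[0,0.017,-0.029],"rotation":[0,0,0],"fingers":-1},{"offset":[0,0.034,-0.06],"rotation":[0,0,0],"fingers":-1},{"offset":[0,0.034,-0.06],"rotation":[0,0,0],"fingers":-1},{"offset":[0,0,-0.2],"rotation":[0,0,0],"fingers":-1},{"offset":[0,0,-0.2],"rotation":[0,0,0],"fingers":-1},{"offset":[0,0,0],"rotation":[0,0,0],"fingers":-1}]'; python3 st.py
python3 - <<'E'
from h import *
shot("side","pics/s11.png"); shot("top","pics/t11.png")
b=cv2.resize(cv2.imread("pics/s11.png")[180:310,240:400],None,fx=2.5,fy=2.5,interpolation=2)
a=cv2.resize(cv2.imread("pics/t11.png")[150:300,230:360],None,fx=3.05,fy=3.05,interpolation=2)
o=np.zeros((460,800,3),np.uint8);o[:a.shape[0],:a.shape[1]]=a[:460,:400];o[:b.shape[0],400:]=b;cv2.imwrite("pics/l.png",o)
E
```

```text
clock: 18.18
position: [0.5165, -0.048, 0.1453]
ee_rot: [0.865, 0.057, -0.033, -0.497]
ft_force: [0.8, -6.5, 0.5]
grip_width: 0.001
clock: 18.92
position: [0.5269, -0.1265, 0.1762]
ee_rot: [0.866, 0.056, -0.032, -0.497]
ft_force: [-0.9, 0.6, -0.4]
grip_width: -0.005
t 18.93 p [ 0.5269 -0.1265  0.1762] z [-0.111  0.856 -0.505] y [ 0.066 -0.5   -0.863] F [-0.94  0.56 -0.38] w -0.005
q [0.17, 0.75, 0.57, 1.5, -0.99, 1.93, -0.54]
```

View pics/l.png

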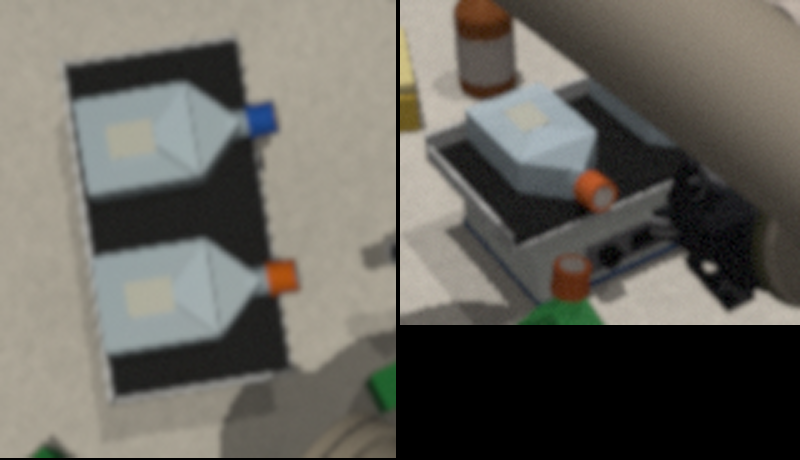

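```bash
python3 -c "
from workcell import manip
print(manip.hand_in())"
```

```text
the job is handed in; nothing more can be done
None
```

The orange-capped flask now lies on its growth face with its foot home against the stop lip, square to it. I handed the job in at about 19 s on the clock. No verdict comes back, so this is my own check.

- **Tipping:** I straddled the cap with partly open jaws and tipped the flask over its heel. The front finger carried the cap down until the flask lay flat. I set it back upright once early on to turn the gripper half a turn, because the last joint would have run close to its limit. The wrist force stayed around 1 N in every reading I took during the tipping.
- **Pushing home:** I pushed the cap end about 44 mm with closed fingertips. The force rose from about 1 N to 6.5 N when the foot met the lip, and then I backed the arm clear.
- **Last checks:** In the final top and side pictures the flask is flat, its foot edge runs parallel to the lip, and its cap sits at the same distance from the lip as the blue flask's. The blue flask has not visibly moved, and the gripper is clear of everything.
- **Weaker points:** My camera estimates of the rocker's position were off by a few millimetres, so I relied on the force rise and the match with the blue flask. I did not re-measure the things on the bench at the end. The arm only passed well above or clear of them, and the green look-alike nearest the rocker showed no movement.

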